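Click the air filter onto its rail, then hold the bleed slide out at its mark

ROBOT

A 6-joint arm with a two-finger parallel gripper is mounted at the origin on the work surface. World frame = base frame: x ahead of the robot, y to its left, z up, the work surface at z = 0. Lengths are in m, angles in rad, forces in N, time in s.
With the tool pointing down it reaches from about 0.425 to 0.95 m from the base axis. Payload 3.5 kg.
Tool frame: the origin (TCP) lies at the very end of the fingers, on their centre line; the grasp point (between the pads) lies 19 mm behind it; z points along the fingers, y is the direction in which the jaws open and shut (so a half turn about z gives the same grasp; the last joint's range is limited). The gripper opens to 85 mm and grips with 20 to 120 N. Pads are 22 mm wide; open, the fingers measure 114 mm over their backs; the gripper's body (76 mm by 85 mm) begins 54 mm behind the grasp point. The pads swing forward as they close: fully open they stand 13 mm farther back than shut.
Start: joints at [-0.15, 0.286, 1.577, -0, 1.279, -0.15], TCP at [0.675, 0, 0.231] pointing down, gripper open.
Joint ranges: [-2.77, 2.77], [-0.9, 2.22], [0.21, 2.48], [-1.53, 4.67], [0.24, 2.81], [-2.84, 2.84]. Speed limits (rad/s): [2.79, 2.79, 3.14, 3.14, 3.14, 3.14].

INTERFACE

Orientations are given as a unit quaternion [x, y, z, w].
In Python, from plant import get_state, read_camera, get_calibration, ticket, search_frame, cut_out, pinpoint gives the robot as it stands.
- The arm moves only by the tool move_arm, never from a script. Its argument "plan" is a list that holds one entry, the list of rows, each a list of 7 numbers: the turn, a rotation vector about the tool's x, y, z in degrees, then the shift along the tool's x, y, z in m, then the finger opening in m, from 0 to 0.0854. In form: [[[ax, ay, az, x, y, z, hand], ...]]. A call has exactly 5 rows; each row is the pose to reach, as a shift and turn from the pose measured when the call began, along the tool's axes at that moment; what a row does not reach only later rows make up. A row lasts 1/8 s, in which the tool goes at most 62.5 mm and 10.7 degrees, less where a joint would pass 70% of its speed; a pose out of reach is approached as far as the arm can. A call with a gripper value outside its range is refused whole. The fingers move at their own pace and stop on an object; "force" is the grip in N (left out, the last holds). Time passes only in rows, so rows that repeat a pose let the fingers close, or fill a call up. It gives the time, the measured TCP pose, the force and the opening at its end, in the units of the state.
- get_state(): the state, without advancing time (a new reading comes with each control period).
- read_camera(name): name is "scene" or "side" or "wrist"; returns the picture (480x640x3 uint8, red, green, blue); there is no depth.
- get_calibration(name): a dict with "mtx" (3x3 intrinsics, pixels), "extrinsics" (4x4, takes a point from camera to world coordinates); the wrist camera has in their place "hand_eye" (4x4, takes a point from camera to tool coordinates, whose origin is the TCP and whose axes are the flange's). Camera axes: x right, y up, looking along -z (the intrinsics and any distortion apply to the point x, -y, -z); pixel columns grow to the right and rows downward; lengths in m; the calibration is good to about 2 mm. A picture is of the moment at which its call begins: read the wrist's pose just before it. get_calibration takes no time and is no camera call.
- ticket.sign_off(): hands the job in, once; it reports no verdict.
Trained networks look in the newest picture that a camera, given by its name, has taken for a name from the list of things; names that differ only in an ending like _2 or _b are one class to them, and where a whole thing is asked for, a point or a joint stands for the part that bears it (a point fixed in the world has none). Each returns a list of dicts, best first, with "p" (0 to 1); they miss things now and then, are a little off and sometimes report something else, mostly with a low value. They report only what shows in the picture. A call takes as long as a camera call.
- search_frame(camera, query): "centre" ([column, row] in pixels, amid what is visible of it).
- cut_out(camera, query): "pixels" (480x640 bool, what is visible of it) and "centre" ([column, row] in pixels, amid what is visible of it).
- pinpoint(camera, query): "centre" ([column, row] in pixels: a listed point, or the origin of a listed thing).
The state is a dict: "time": time; "qpos": joint angles; "dq": joint speeds; "joint_efforts": joint torques, N m; "eef_pos": TCP position; "tcp_rot": TCP orientation; "contact_force": force on the tool from outside, world axes, zero at the start; "wrist_torque": the same for the moment, N m; "opening": opening from 0.0 (shut) to 1.0 (fully open).
Only numpy, scipy, OpenCV 4.12 (cv2) and the standard library are available. Lean on these libraries where they do the work, as an engineer would, in place of code of your own. Each camera call takes 0.05 s, during which the arm holds its last target.

TASK

Slide the loose grey filter module into the bench rail from the open mouth until it is fully home and clicks, and leave it there. Then pull the black handle of the spring-return bleed valve out until its pointer lies over the dark mark, and finish while still holding it there, because it springs back when let go. Leave the glassware, dishes and other things on the bench where they are.

Things in the scene. Friction and masses are not known exactly. Their poses are not given: they have to be found in the camera images.
- filter_center (a point): Centre of the loose upright grey filter module, 31 mm above its underside: foot 60 (x) x 50 (y) x 8 mm, its ends bevelled below, a groove across the middle of the underside; on it a block 44 (x) x 36 (y) mm, flat sides up to 62 mm, and a round white port up to 76 mm. The foot goes into the rail with x along it, either end first (same both ways round). About 0.15-0.27 kg. z up.
- rail: Fixed aluminium rail on a base 160 x 90 x 10 mm (floor of the rail 10 mm above the bench). Origin at bench level, 35 mm to -x of rail_home. x runs along the rail from mouth to end stop, y across, z up. Channel 54 mm wide between walls from -10 to +75 mm in x; lips 42 mm apart over the foot, 22.5 to 27.5 mm above the bench. A flared mouth, 22 mm high above the bench, leads in from -45 to -10 mm.
- rail_home (a point): Point on the rail floor over which the middle of the fully home module stands (its centre 31 mm above this point); axes of the rail. A sprung bar across the floor here stands 3 mm proud: the foot rides over it with some 3 to 6 N of push and it clicks into the foot's groove, with 2 mm of play. The end stop meets the foot 1 mm past home.
- rail_mouth (a point): Point on the rail floor 80 mm to -x of rail_home, axes of the rail. A module in line with the rail, its middle over this point, is still in front of the lips: it can be set down here from above and then slid to +x.
- bleed_slide: Moving slide of the fixed bleed valve, pulled out to its -x. Origin at bench level under the handle; x towards the valve housing, y across, z up. The housing (60 mm wide, 40 mm high) and its collar leave 33 mm free behind the handle when in. A spring pulls it in when let go: 4 N at rest, plus 1 N per 10 mm of pull. Starts fully in, stops at 75 mm. Valve base 90 mm wide, 10 mm high.
- bleed_handle (a point): Middle of the handle at gripping height, 62 mm above the bench; axes of the slide. The handle is an upright black paddle 12 (x) x 44 (y) mm, from 15 to 80 mm above the bench, on the end of a round rod 12 mm thick at 25 mm height that runs to the housing.
- bleed_pointer (a point): The slide's pointer, moving with the handle: a steel tab 4 mm wide (x) at the foot of the handle, sticking out to +y, 18.5 mm above the bench; this point is 36 mm to +y of the handle's middle. Axes of the slide.
- bleed_mark (a point): Middle of the mark: a flat flush dark bar 10 mm wide (x) x 26 mm long (y) on the pale valve base, 10.5 mm above the bench, beside fine tick lines. Axes of the slide. The pointer passes above it. It lies 30 to 55 mm to -x of the pointer's start and does not move.
- flask_big: loose stoppered glass flask, 96 mm wide, 230 mm tall; origin at the middle of its underside; to be left alone
- flask_small: loose stoppered glass flask, 80 mm wide, 205 mm tall; origin at the middle of its underside; to be left alone
- well_plate: loose clear lidded well plate, 85 x 127 x 18 mm; origin at the middle of its underside; to be left alone
- dish_stack: loose pair of stacked clear culture dishes, 86 mm across, 29 mm high; origin at the middle of its underside; to be left alone
- bung: loose rubber bung, 38 mm across the foot, 28 mm high; origin at the middle of its underside; to be left alone
- jar: loose amber jar, 64 mm across, 80 mm high; origin at the middle of its underside; to be left alone

How it is judged:
By the outcome, as a careful person would: the job done as asked, in the order asked, and still so for the second after the job is handed in, while the arm keeps its last pose, push and grip.
It also fails if it takes over 50 s, if anything falls off the work surface, if the arm or the gripper's body presses on something with over 40 N, if the wrist force passes 120 N, or if a joint passes its speed limit or range.

## Working session

There is one attempt and no reset: what is moved stays moved. The work goes in short steps, Python scripts to look and compute and a tool call to move; the robot and the scene stay as the last step left them, time stands still between calls to the robot, and variables do not carry over. Pictures are saved under pics/ and viewed, and the job is handed in when it is done.

Besides the shell and the picture viewer there is one more tool, called after "Call:" as name(argument=value, ...), one argument or row to a line, values as JSON. move_arm: Moves the arm, as the interface text tells. Its arguments: {"type":"object","properties":{"plan":{"type":"array","items":{"type":"array","items":{"type":"array","items":{"type":"number"}}}},"force":{"type":"number"}},"required":["plan"]}

```bash
ls; mkdir -p pics
cat > h.py <<'E'
import numpy as np, cv2
from plant import *
from scipy.spatial.transform import Rotation as R
def save(n,f):
    im=read_camera(n); cv2.imwrite('pics/'+f,im[:,:,::-1]); return im
E
python3 - <<'E'
from h import *
for n in ['scene','side','wrist']:
    save(n,n+'0.png')
    c=get_calibration(n); print(n,{k:np.round(v,4).tolist() if not isinstance(v,str) else v for k,v in c.items()})
print(get_state())
E
```

```text
pics
scene {'mtx': [[482.2607, 0.0, 321.0924], [0.0, 482.2607, 238.5619], [0.0, 0.0, 1.0]], 'extrinsics': [[0.9097, -0.2489, 0.3323, 0.9186], [0.4147, 0.585, -0.697, -0.7147], [-0.0209, 0.7719, 0.6354, 0.7285], [0.0, 0.0, 0.0, 1.0]]}
side {'mtx': [[531.331, 0.0, 315.0336], [0.0, 531.331, 232.4751], [0.0, 0.0, 1.0]], 'extrinsics': [[-0.9507, 0.1518, -0.2703, 0.2387], [-0.3097, -0.5049, 0.8057, 0.9315], [-0.0141, 0.8497, 0.5271, 0.7039], [0.0, 0.0, 0.0, 1.0]]}
wrist {'mtx': [[396.1585, 0.0, 322.4457], [0.0, 396.1585, 243.5994], [0.0, 0.0, 1.0]], 'hand_eye': [[-0.0005, 0.9585, 0.2852, 0.0706], [1.0, 0.0005, 0.0002, -0.0], [0.0001, 0.2852, -0.9585, -0.1422], [0.0, 0.0, 0.0, 1.0]]}
{'time': 0.15, 'qpos': array([-1.49993101e-01,  2.87040799e-01,  1.57784588e+00, -2.46386425e-05,
        1.27861862e+00, -1.50031849e-01]), 'dq': array([ 0.00134053, -0.00311029, -0.00461171, -0.0006931 ,  0.00027137,
       -0.00104592]), 'joint_efforts': array([ 7.91554030e-04, -4.06602967e+01, -2.93140125e+01, -8.94972595e-05,
        3.96185191e-03, -2.97825103e-06]), 'eef_pos': array([6.74481322e-01, 1.06687517e-04, 2.30209716e-01]), 'tcp_rot': array([ 7.07090241e-01,  7.07122674e-01, -5.77055718e-04, -7.62686648e-04]), 'contact_force': array([-0.26327032,  0.78144377,  0.02236842]), 'wrist_torque': array([0.0197727 , 0.03969318, 0.04660958]), 'opening': 0.9953265742045383}
```

View pics/scene0.png

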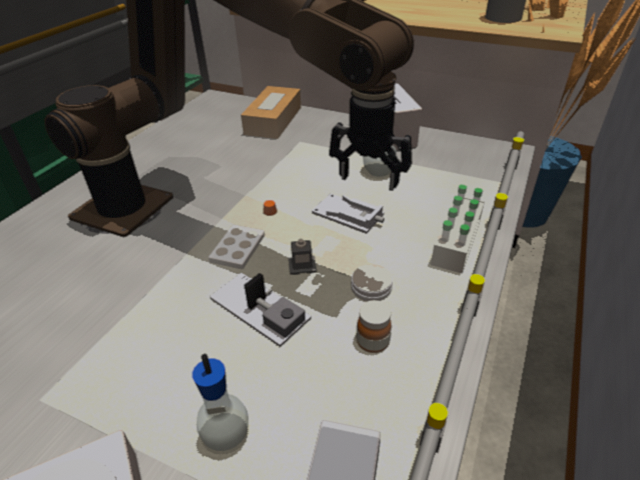

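View pics/side0.png

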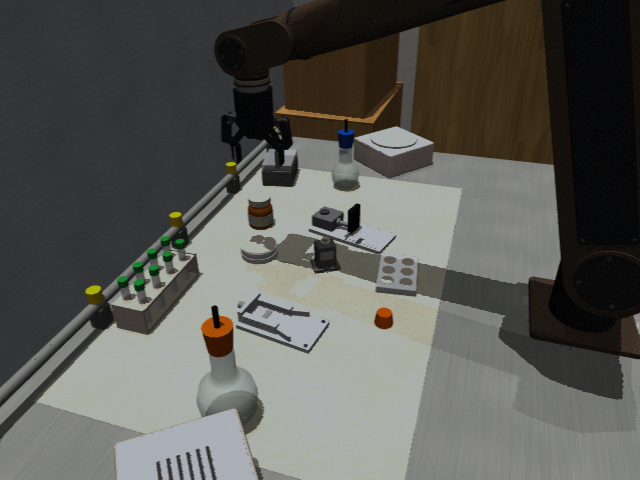

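View pics/wrist0.png

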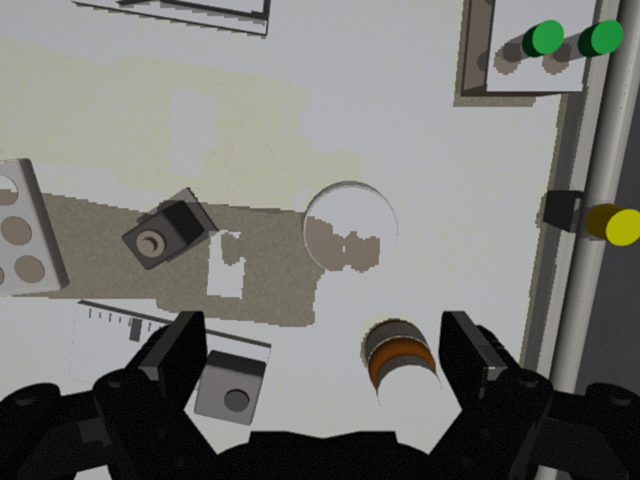

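```bash
cat >> h.py <<'E'
def campose(n,st=None):
    c=get_calibration(n)
    if n!='wrist': return c['mtx'],c['extrinsics'],c
    T=np.eye(4);T[:3,:3]=R.from_quat(st['tcp_rot']).as_matrix();T[:3,3]=st['eef_pos']
    return c['mtx'],T@c['hand_eye'],c
def ray(n,uv,st=None):
    K,E,_=campose(n,st)
    d=np.array([(uv[0]-K[0,2])/K[0,0],-(uv[1]-K[1,2])/K[1,1],-1.])
    return E[:3,3],E[:3,:3]@d
def onz(n,uv,z,st=None):
    o,d=ray(n,uv,st); return o+d*(z-o[2])/d[2]
def proj(n,P,st=None):
    K,E,_=campose(n,st); P=np.atleast_2d(P)
    q=(P-E[:3,3])@E[:3,:3]; q=q*[1,-1,-1]
    u=q@K.T; return u[:,:2]/u[:,2:]
E
python3 - <<'E'
from h import *
print({k:v for k,v in get_calibration('scene').items() if k not in('mtx','extrinsics')})
Z={'filter_center':.031,'rail':0,'rail_home':.01,'rail_mouth':.01,'bleed_slide':0,'bleed_handle':.062,'bleed_pointer':.0185,'bleed_mark':.0105,'well_plate':0,'dish_stack':0,'bung':0,'jar':0,'flask_big':0,'flask_small':0}
for n in ['scene','side','wrist']:
    st=get_state(); im=read_camera(n)
    for q,z in Z.items():
        if n=='wrist' and q[:4] in('rail','flas','bung'): continue
        for r in pinpoint(n,q)[:1]:
            print(n,q,round(r['p'],2),np.round(r['centre'],1),np.round(onz(n,r['centre'],z,st),4))
print(get_state()['time'])
E
```

```text
{}
scene filter_center 0.64 [296.6 256.2] [ 0.5297 -0.0257  0.031 ]
scene rail 0.58 [350.3 214.4] [0.5657 0.2006 0.    ]
scene rail_home 0.87 [360.6 216.3] [0.5969 0.1906 0.01  ]
scene rail_mouth 0.56 [334.9 205.1] [0.5195 0.2097 0.01  ]
scene bleed_slide 0.71 [256.  306.3] [ 0.5055 -0.1653  0.    ]
scene bleed_handle 0.75 [253.5 285.7] [ 0.5086 -0.1671  0.062 ]
scene bleed_pointer 0.91 [268.7 291.8] [ 0.5196 -0.1342  0.0185]
scene well_plate 0.76 [237.  245.6] [ 0.3665 -0.0167  0.    ]
scene dish_stack 0.55 [372.  287.3] [ 0.7037 -0.0209  0.    ]
scene jar 0.92 [375.  342.5] [ 0.7582 -0.1555  0.    ]
scene flask_big 0.92 [377.7 171.2] [0.5608 0.4223 0.    ]
scene flask_small 0.65 [226.1 434.8] [ 0.6025 -0.424   0.    ]
side filter_center 0.62 [325.4 254.6] [ 0.5322 -0.0141  0.031 ]
side rail 0.57 [277.1 324.3] [0.565 0.203 0.   ]
side rail_home 0.66 [263.9 316.5] [0.5938 0.1997 0.01  ]
side rail_mouth 0.64 [297.5 327.3] [0.5196 0.2098 0.01  ]
side bleed_slide 0.17 [264.6 224. ] [ 0.7376 -0.1466  0.    ]
side bleed_handle 0.82 [350.7 216.1] [ 0.5088 -0.1457  0.062 ]
side bleed_pointer 0.58 [347.3 237.3] [ 0.5089 -0.1178  0.0185]
side bleed_mark 0.69 [320.7 257. ] [ 0.5486 -0.0304  0.0105]
side well_plate 0.68 [396.5 277. ] [ 0.3698 -0.0192  0.    ]
side dish_stack 0.68 [325.6 253.5] [ 0.5466 -0.0622  0.    ]
side bung 0.73 [385.2 322.1] [0.3634 0.1341 0.    ]
side jar 0.61 [262.3 223.7] [ 0.7439 -0.1463  0.    ]
side flask_big 0.72 [230.4 415.3] [0.557  0.4296 0.    ]
side flask_small 0.57 [346.9 185.5] [ 0.5911 -0.4194  0.    ]
wrist filter_center 0.93 [168.5 233. ] [ 0.5371 -0.0214  0.031 ]
wrist bleed_mark 0.5 [136.8 324.8] [ 0.4858 -0.1236  0.0105]
wrist well_plate 0.86 [  8.4 229. ] [ 0.3693 -0.0256  0.    ]
wrist dish_stack 0.77 [349.1 224.5] [ 0.7007 -0.0213  0.    ]
2.1
```

Run:
```python
from h import *
im=cv2.imread('pics/wrist0.png'); cv2.imwrite('pics/wc.png',cv2.resize(im[160:460,0:300],None,fx=2,fy=2,interpolation=cv2.INTER_CUBIC))
a=cv2.imread('pics/side0.png')[200:360,220:430]; b=cv2.imread('pics/scene0.png')[180:350,200:410]
cv2.imwrite('pics/sc.png',np.hstack([cv2.resize(a,(400,300)),cv2.resize(b,(400,300))]))
```

```text
(no output)
```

View pics/wc.png

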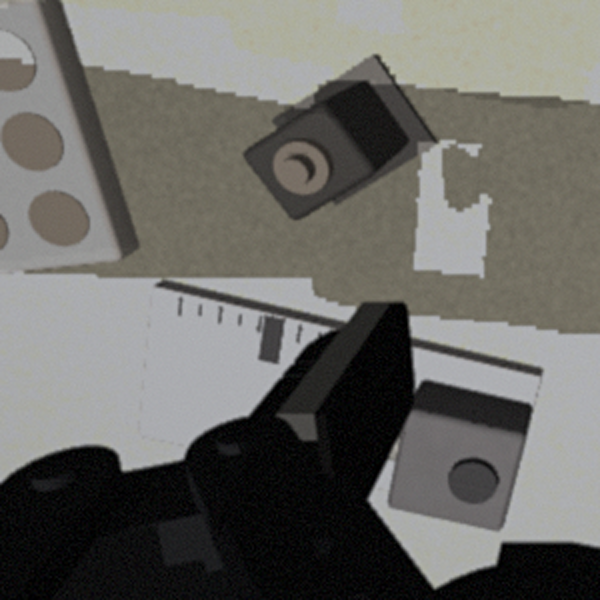

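View pics/sc.png

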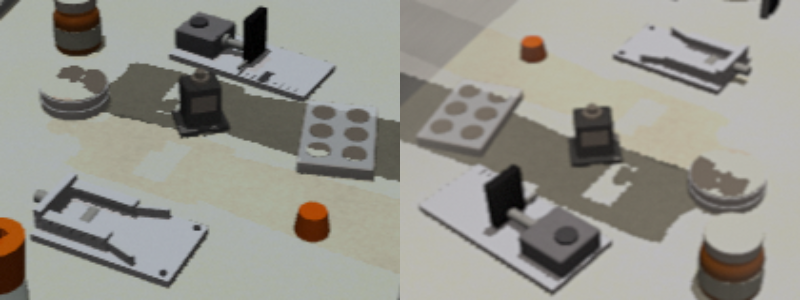

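Call:
move_arm(
  plan=[
    [[0,0,0,0.04,-0.042,-0.02,0.0854],[0,0,0,0.08,-0.084,-0.045,0.0854],[0,0,0,0.12,-0.125,-0.07,0.0854],[0,0,0,0.12,-0.125,-0.07,0.0854],[0,0,0,0.12,-0.125,-0.07,0.0854]],
  ],
)

```text
time: 2.72
eef_pos: [0.5501, 0.1199, 0.3013]
tcp_rot: [0.707, 0.707, 0.0, 0.0]
contact_force: [0.0, -1.4, -0.8]
opening: 0.999
```

Run:
```python
from h import *
import pickle
st=get_state(); im=save('wrist','w1.png'); pickle.dump(st,open('w1.pkl','wb')); print(st['eef_pos'],st['dq'].round(3),st['time'])
Z={'filter_center':.031,'rail':0,'rail_home':.01,'rail_mouth':.01}
for q,z in Z.items():
    for r in pinpoint('wrist',q)[:1]:
        print(q,round(r['p'],2),np.round(r['centre'],1),np.round(onz('wrist',r['centre'],z,st),4))
```

```text
[0.55007298 0.11994964 0.3013189 ] [-0.021  0.033  0.004 -0.     0.001 -0.   ] 2.725
filter_center 0.64 [309.2 317.4] [ 0.5349 -0.0209  0.031 ]
rail 0.69 [332.8 120.7] [0.5612 0.1956 0.    ]
rail_home 0.67 [363.8 124.5] [0.5935 0.1916 0.01  ]
rail_mouth 0.93 [288.7 110.7] [0.5151 0.2054 0.01  ]
```

View pics/w1.png

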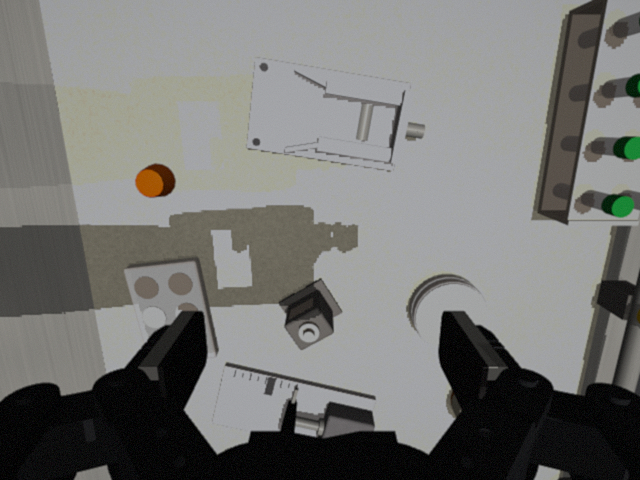

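Run:
```python
from h import *
im=cv2.imread('pics/w1.png'); 
cv2.imwrite('pics/a.png',cv2.resize(im[45:185,235:435],None,fx=4,fy=4,interpolation=cv2.INTER_CUBIC))
cv2.imwrite('pics/b.png',cv2.resize(im[270:450,200:400],None,fx=3.3,fy=3.3,interpolation=cv2.INTER_CUBIC))
```

```text
(no output)
```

View pics/a.png

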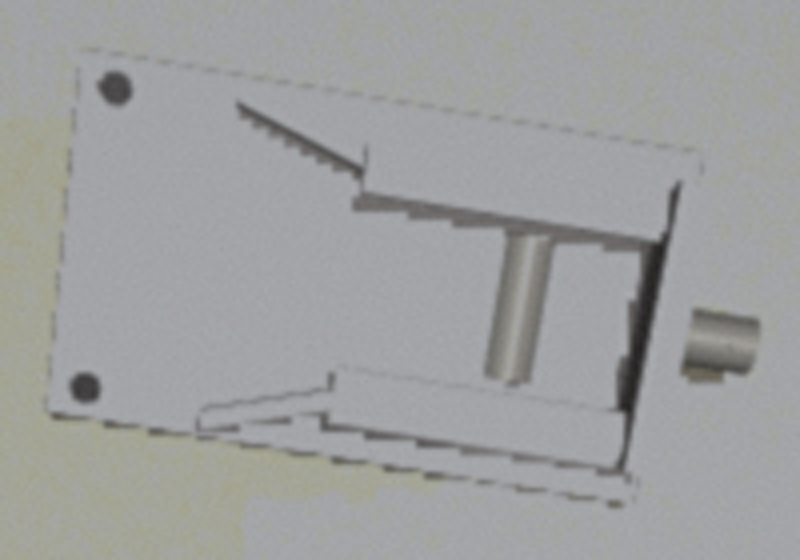

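View pics/b.png

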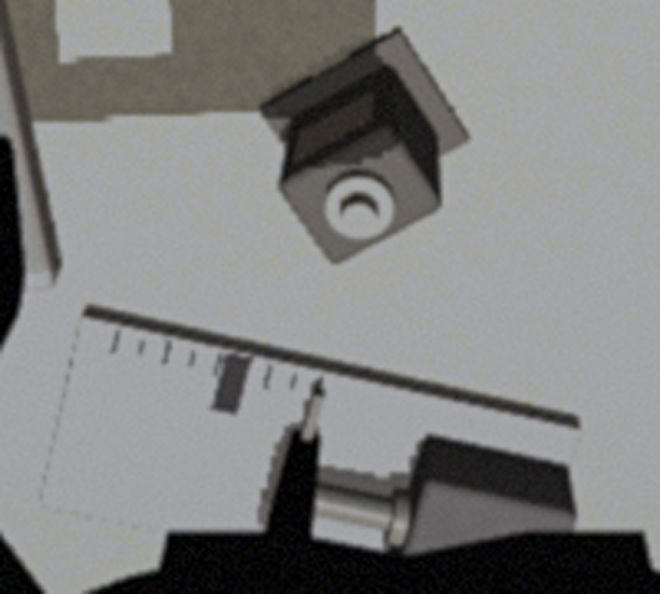

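```bash
cat > m.py <<'E'
from h import *
import pickle
st=pickle.load(open('w1.pkl','rb'))
A=lambda u,v,z: onz('wrist',(235+(u+.5)/4-.5,45+(v+.5)/4-.5),z,st)[:2]
B=lambda u,v,z: onz('wrist',(200+(u+.5)/3.3-.5,270+(v+.5)/3.3-.5),z,st)[:2]
def seg(n,p,q):
    d=q-p; print(n,p.round(4),q.round(4),'len',np.linalg.norm(d).round(4),'ang',np.degrees(np.arctan2(d[1],d[0])).round(2))
E
python3 - <<'E'
from m import *
seg('rail top',A(80,50,.01),A(702,152,.01)); seg('left',A(48,415,.01),A(80,50,.01)); seg('bot',A(48,415,.01),A(632,500,.01))
seg('lipU',A(360,195,.0275),A(665,243,.0275)); seg('lipL',A(335,368,.0275),A(615,410,.0275)); seg('bar',A(508,382,.012),A(532,235,.012))
h=(A(508,382,.012)+A(532,235,.012))/2;print('home',h)
seg('top a',B(336,263,.062),B(440,205,.062)); seg('top b',B(336,263,.062),B(280,188,.062)); seg('b2',B(440,205,.062),B(390,125,.062));seg('a2',B(280,188,.062),B(390,125,.062))
seg('foot',B(468,137,.008),B(400,28,.008)); seg('foot2',B(262,108,.008),B(400,28,.008))
print('port',B(360,207,.076),'topmid',(B(336,263,.062)+B(440,205,.062)+B(280,188,.062)+B(390,125,.062))/4)
seg('valve edge',B(88,307,.01),B(580,418,.01)); seg('mark',B(227,412,.0105),B(240,356,.0105)); seg('pointer',B(310,437,.0185),B(318,385,.0185))
# other view
C=lambda u,v,z: onz('wrist',((u+.5)/2-.5,160+(v+.5)/2-.5),z,st0)[:2]
st0=dict(st); st0['eef_pos']=np.array([.67448,.0001,.23021]); st0['tcp_rot']=np.array([ 7.07090241e-01,  7.07122674e-01, -5.77055718e-04, -7.62686648e-04])
seg('valve edge0',C(157,283,.01),C(540,370,.01)); print('port0',C(300,166,.076)); seg('top0',C(297,218,.062),C(245,155,.062)); seg('mark0',C(268,362,.0105),C(275,318,.0105))
E
```

```text
rail top [0.4822 0.2563] [0.6395 0.2325] len 0.159 ang -8.6
left [0.4694 0.1673] [0.4822 0.2563] len 0.0899 ang 81.76
bot [0.4694 0.1673] [0.6261 0.1449] len 0.1583 ang -8.13
lipU [0.5523 0.2209] [0.628  0.2098] len 0.0765 ang -8.39
lipL [0.546  0.1798] [0.6175 0.1695] len 0.0722 ang -8.25
bar [0.5915 0.1759] [0.5966 0.2124] len 0.0369 ang 82.0
home [0.59403717 0.19414323]
top a [ 0.5272 -0.0436] [ 0.5615 -0.0221] len 0.0404 ang 32.04
top b [ 0.5272 -0.0436] [ 0.5094 -0.0159] len 0.0328 ang 122.75
b2 [ 0.5615 -0.0221] [0.5452 0.0065] len 0.0329 ang 119.54
a2 [ 0.5094 -0.0159] [0.5452 0.0065] len 0.0422 ang 32.05
foot [ 0.5731 -0.0244] [0.5483 0.0184] len 0.0495 ang 120.16
foot2 [ 0.4981 -0.0128] [0.5483 0.0184] len 0.0591 ang 31.81
port [ 0.53589198 -0.01501147] topmid [ 0.53583957 -0.01878244]
valve edge [ 0.4296 -0.0944] [ 0.6185 -0.1442] len 0.1953 ang -14.77
mark [ 0.4807 -0.141 ] [ 0.4866 -0.1157] len 0.026 ang 76.71
pointer [ 0.5135 -0.1462] [ 0.517  -0.1228] len 0.0237 ang 81.43
valve edge0 [ 0.43   -0.0972] [ 0.6195 -0.1461] len 0.1957 ang -14.48
port0 [ 0.53923676 -0.01679852]
top0 [ 0.5288 -0.0435] [ 0.511  -0.0163] len 0.0326 ang 123.07
mark0 [ 0.4797 -0.1413] [ 0.4867 -0.1162] len 0.026 ang 74.47
```

Call:
move_arm(
  plan=[
    [[0,0,10,-0.05,-0.005,0.04,0.0854],[0,0,20,-0.1,-0.01,0.08,0.0854],[0,0,30,-0.139,-0.0144,0.12,0.0854],[0,0,40,-0.139,-0.0144,0.15,0.0854],[0,0,50,-0.139,-0.0144,0.15,0.0854]],
  ],
)

```text
time: 3.6
eef_pos: [0.533, -0.0209, 0.1457]
tcp_rot: [0.941, 0.337, -0.004, -0.003]
contact_force: [0.1, -0.4, -0.3]
opening: 0.997
```

Call:
move_arm(
  plan=[
    [[0,0,8.1,0,0,0,0.0854],[0,0,8.1,0,0,0,0.0854],[0,0,8.1,0,0,0.01,0.0854],[0,0,8.1,0,0,0.02,0.0854],[0,0,8.1,0,0,0.02,0.0854]],
  ],
)

```text
time: 4.22
eef_pos: [0.5318, -0.0206, 0.1242]
tcp_rot: [0.963, 0.27, -0.006, -0.003]
contact_force: [-0.1, -0.7, 0.8]
opening: 1.004
```

```bash
cat >> h.py <<'E'
def yaw(st):
    M=R.from_quat(st['tcp_rot']).as_matrix(); return np.degrees(np.arctan2(M[1,1],M[0,1]))
def totool(st,dw): return R.from_quat(st['tcp_rot']).inv().apply(dw)
E
python3 - <<'E'
from h import *
st=get_state(); save('wrist','w2.png'); print(st['eef_pos'],yaw(st),st['tcp_rot'],st['qpos'],st['time'],st['contact_force'])
r=pinpoint('wrist','filter_center'); print(r[0]['p'],onz('wrist',r[0]['centre'],.031,st))
print(totool(st,np.array([.5357,-.0188,.026])-st['eef_pos']))
E
```

```text
[ 0.53177564 -0.02057642  0.12418084] -58.640967370522034 [ 0.96276149  0.27027127 -0.00594397 -0.00290177] [-2.29122101e-01  9.64864137e-02  2.00552812e+00 -7.40456289e-04
  1.05279159e+00  7.94683278e-01] 4.225 [-0.10102511 -0.65820539  0.77718304]Traceback (most recent call last):
  File "<stdin>", line 3, in <module>
IndexError: list index out of range
```

View pics/w2.png

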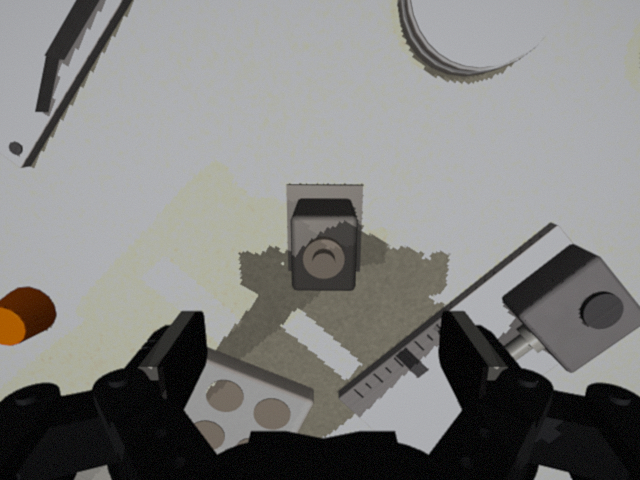

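```bash
cat >> h.py <<'E'
def goal(st,p,yw):
    y=np.radians(yw); Y=np.array([np.cos(y),np.sin(y),0]); Zc=np.array([0,0,-1.]); X=np.cross(Y,Zc)
    G=R.from_matrix(np.c_[X,Y,Zc]); R0=R.from_quat(st['tcp_rot'])
    return np.degrees((R0.inv()*G).as_rotvec()).round(2), totool(st,np.array(p)-st['eef_pos']).round(4)
E
python3 - <<'E'
from h import *
st=get_state()
f=lambda u,v,z:onz('wrist',(u,v),z,st)[:2]
a,b=f(287.5,184.5,.008),f(363,184.5,.008); c,d=f(292.5,290,.062),f(355.5,291,.062)
print(a,b,np.linalg.norm(b-a),np.degrees(np.arctan2(*(b-a)[::-1]))); print(c,d,np.linalg.norm(d-c),np.degrees(np.arctan2(*(d-c)[::-1])))
u=np.radians(31.9);ux=np.array([np.cos(u),np.sin(u)])
print('ctr foot',(a+b)/2-.030*ux,'ctr block',(c+d)/2+.022*ux)
print(goal(st,[.5357,-.0188,.026],-58.1))
E
```

```text
[0.54992867 0.0155866 ] [ 0.57564179 -0.02657228] 0.04938153153405433 -58.62057352251191
[ 0.50956906 -0.01650984] [ 0.52754371 -0.04700624] 0.03539940911388123 -59.48479747196475
ctr foot [ 0.53731608 -0.02134599] ctr block [ 0.53723376 -0.0201324 ]
(array([-0.41,  0.47, -0.55]), array([0.0044, 0.0006, 0.0994]))
```

Run:
```python
from h import *
st=get_state()
print(goal(st,[.5366,-.0198,.026],-58.4))
```

```text
(array([-0.41,  0.47, -0.25]), array([0.0047, 0.0019, 0.0994]))
```

Call:
move_arm(
  plan=[
    [[-0.4,0.5,-0.3,0.0047,0.0019,0.03,0.0854],[-0.4,0.5,-0.3,0.0047,0.0019,0.06,0.0854],[-0.4,0.5,-0.3,0.0047,0.0019,0.085,0.0854],[-0.4,0.5,-0.3,0.0047,0.0019,0.0994,0.0854],[-0.4,0.5,-0.3,0.0047,0.0019,0.0994,0.0854]],
  ],
)

```text
time: 4.95
eef_pos: [0.5361, -0.0196, 0.0253]
tcp_rot: [0.962, 0.273, -0.001, -0.001]
contact_force: [1.2, 0.7, 0.2]
opening: 1.002
```

Call:
move_arm(
  plan=[
    [[0,0,0,0,0,0,0.025],[0,0,0,0,0,0,0.025],[0,0,0,0,0,0,0.025],[0,0,0,0,0,0,0.025],[0,0,0,0,0,0,0.025]],
  ],
  force=50,
)

```text
time: 5.58
eef_pos: [0.5369, -0.0197, 0.0263]
tcp_rot: [0.962, 0.273, 0.0, -0.0]
contact_force: [-0.9, 0.6, 5.5]
opening: 0.414
```

Run:
```python
from h import *
st=get_state(); save('wrist','w3.png'); print(st['eef_pos'],yaw(st),st['tcp_rot'],st['opening']*85.4,st['time'],st['contact_force'])
```

```text
[ 0.53690613 -0.01972764  0.02634713] -58.33700181965545 [ 9.62068116e-01  2.72809154e-01  2.69397905e-04 -1.80226607e-04] 35.35096033393126 5.575 [-0.90371513  0.63754147  5.54016337]
```

View pics/w3.png

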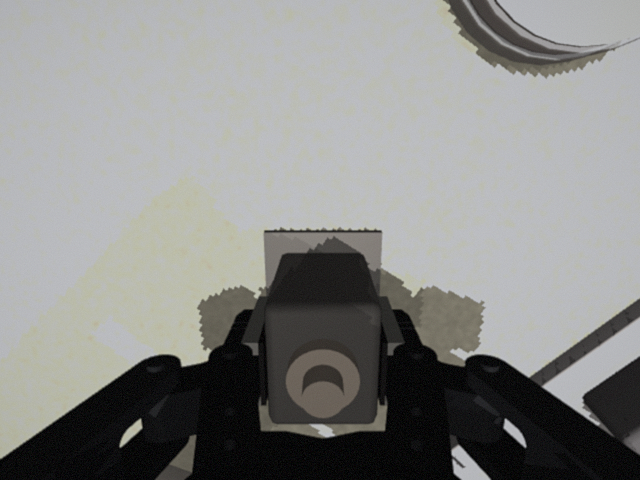

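Run:
```python
from h import *
st=get_state()
f=lambda u,v,z:onz('wrist',(u,v),z,st)
for u,v,z in [(264.5,230.5,.008),(382,230.5,.008),(268,423,.062),(376,423,.062)]:
    p=f(u,v,z); print(totool(st,p-st['eef_pos']).round(4))
e=np.radians(-8.3); ux=np.array([np.cos(e),np.sin(e)]); m=np.array([.594,.1942])-.08*ux
print('mouth',m); print(goal(st,[m[0],m[1],.10],-98.3))
```

```text
[ 0.0294 -0.0226  0.0184]
[0.0294 0.0266 0.0184]
[-0.0209 -0.016  -0.0356]
[-0.0209  0.019  -0.0357]
mouth [0.51483794 0.2057485 ]
(array([-2.000e-02, -3.000e-02,  3.996e+01]), array([ 0.0996, -0.2036, -0.0735]))
```

Call:
move_arm(
  plan=[
    [[0,0,0,0,0,-0.05,0.025],[0,0,10,0.03,-0.06,-0.0735,0.025],[0,0,20,0.055,-0.11,-0.0735,0.025],[0,0,30,0.08,-0.16,-0.0735,0.025],[0,0,40,0.0996,-0.2036,-0.0735,0.025]],
  ],
)

```text
time: 6.25
eef_pos: [0.5142, 0.2044, 0.099]
tcp_rot: [0.998, -0.067, -0.001, -0.0]
contact_force: [0.5, -0.6, -1.5]
opening: 0.414
```

Run:
```python
from h import *
import pickle
st=get_state(); save('wrist','w4.png'); pickle.dump(st,open('w4.pkl','wb'));print(st['eef_pos'],yaw(st),st['tcp_rot'],st['opening']*85.4,st['time'],st['contact_force'],st['dq'].round(3),st['qpos'])
im=cv2.imread('pics/w4.png')
```

```text
[0.51415002 0.20443871 0.09902867] -97.72993664056345 [ 9.97725542e-01 -6.74052694e-02 -5.21861497e-04 -2.97517203e-05] 35.325756931326794 6.25 [ 0.49950435 -0.6220148  -1.54910877] [ 0.774  0.18  -0.207 -0.005  0.024  2.174] [1.94921394e-01 1.70088120e-01 1.97559341e+00 3.90792788e-04
 9.96903724e-01 1.90041825e+00]
```

View pics/w4.png

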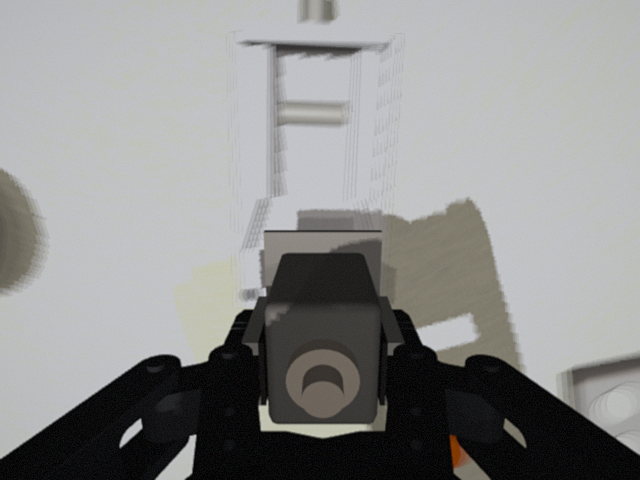

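Run:
```python
from h import *
st=get_state()
e=np.radians(-8.3); ux=np.array([np.cos(e),np.sin(e)]); m=np.array([.594,.1942])-.084*ux
print(m,goal(st,[m[0],m[1],.07],-98.3))
```

```text
[0.51087983 0.20632592] (array([-0.25,  0.14,  0.33]), array([-0.0013,  0.0037,  0.029 ]))
```

Call:
move_arm(
  plan=[
    [[-0.2,0.1,0.3,-0.001,0.0037,0.01,0.025],[-0.2,0.1,0.3,-0.0013,0.0037,0.02,0.025],[-0.2,0.1,0.3,-0.0013,0.0037,0.029,0.025],[-0.2,0.1,0.3,-0.0013,0.0037,0.029,0.025],[-0.2,0.1,0.3,-0.0013,0.0037,0.029,0.025]],
  ],
)

```text
time: 6.92
eef_pos: [0.5113, 0.2057, 0.0701]
tcp_rot: [0.997, -0.073, -0.0, -0.0]
contact_force: [-0.1, 0.1, -2.0]
opening: 0.415
```

Run:
```python
from h import *
import pickle
st=get_state(); save('wrist','w5.png'); pickle.dump(st,open('w5.pkl','wb'));print(st['eef_pos'],yaw(st),st['tcp_rot'],st['opening']*85.4,st['time'],st['contact_force'],st['dq'].round(3))
save('scene','s5.png'); a=cv2.imread('pics/s5.png')[130:280,260:460]; save('side','d5.png'); b=cv2.imread('pics/d5.png')[230:380,200:400]
cv2.imwrite('pics/sd5.png',cv2.resize(np.hstack([a,b]),None,fx=2,fy=2))
```

```text
[0.51130713 0.20573809 0.07012328] -98.32806095683398 [ 9.97360153e-01 -7.26119813e-02 -1.88780204e-04 -4.36588454e-04] 35.449831512372356 6.925 [-0.06797103  0.13561094 -1.96261205] [ 0.007 -0.008 -0.007  0.002  0.002 -0.   ]
```

View pics/w5.png

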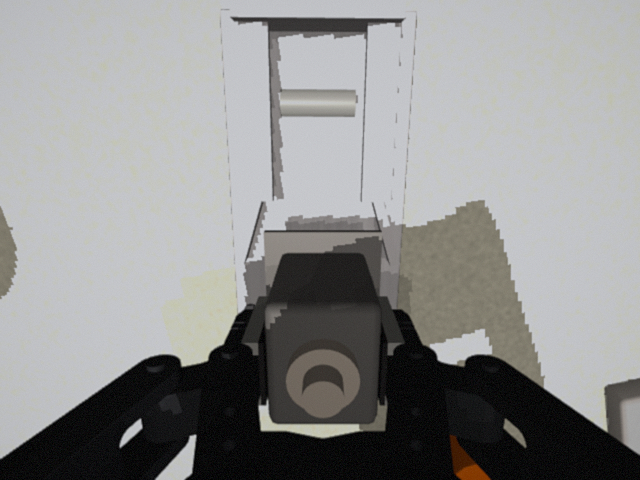

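View pics/sd5.png

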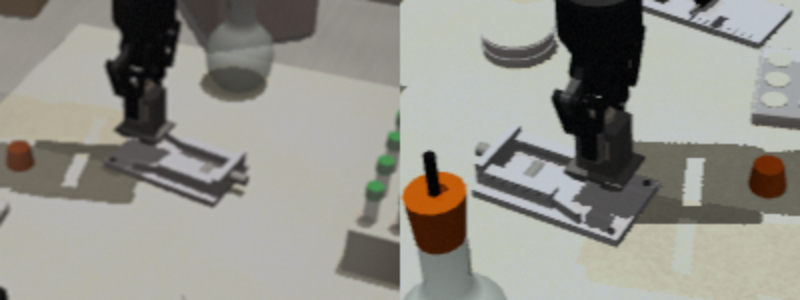

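Run:
```python
from h import *
import pickle
st=pickle.load(open('w5.pkl','rb'))
def g(u,v,z):
    p=onz('wrist',(u,v),z,st); t=totool(st,p-st['eef_pos']); print((u,v),p.round(4),t.round(4)); return t
g(269,27,.0275);g(273,200,.0275);g(367.5,27,.0275);g(361,200,.0275)
g(221.5,10.5,.01);g(415.5,11,.01)
a=g(281,102.5,.0125);b=g(357,102.5,.0125)
print('foot');g(264.5,231,.0518);g(382,231,.0518)
e=np.radians(-8.3); ux=np.array([np.cos(e),np.sin(e)]); m=np.array([.594,.1942])-.084*ux
```

```text
(269, 27) [0.6255 0.2096 0.0275] [ 0.1125 -0.0204  0.0426]
(273, 200) [0.5533 0.2212 0.0275] [ 0.0393 -0.0213  0.0426]
(367.5, 27) [0.6195 0.1688 0.0275] [0.1124 0.0209 0.0426]
(361, 200) [0.5472 0.1801 0.0275] [0.0393 0.0202 0.0426]
(221.5, 10.5) [0.6393 0.2313 0.01  ] [ 0.1229 -0.0438  0.0601]
(415.5, 11) [0.6263 0.1443 0.01  ] [0.1227 0.0442 0.06  ]
(281, 102.5) [0.5964 0.2112 0.0125] [ 0.0834 -0.0177  0.0576]
(357, 102.5) [0.5911 0.1755 0.0125] [0.0834 0.0184 0.0576]
foot
(264.5, 231) [0.5448 0.2234 0.0518] [ 0.0306 -0.0223  0.0183]
(382, 231) [0.5376 0.1747 0.0518] [0.0306 0.0269 0.0183]
```

Call:
move_arm(
  plan=[
    [[0,0,0.3,0,-0.0022,0,0.025],[0,0,0.3,0,-0.0022,0.012,0.025],[0,0,0.3,0,-0.0022,0.024,0.025],[0,0,0.3,0,-0.0022,0.033,0.025],[0,0,0.3,0,-0.0022,0.033,0.025]],
  ],
)

```text
time: 7.7
eef_pos: [0.5114, 0.2084, 0.0367]
tcp_rot: [0.997, -0.075, -0.0, -0.0]
contact_force: [-0.1, 0.2, -2.5]
opening: 0.417
```

Run:
```python
from h import *
import pickle
st=get_state(); save('wrist','w6.png'); pickle.dump(st,open('w6.pkl','wb'));print(st['eef_pos'],yaw(st),st['tcp_rot'],st['opening']*85.4,st['time'],st['contact_force'],st['wrist_torque'])
```

```text
[0.51142138 0.20835472 0.03671061] -98.58600464196853 [ 9.97194150e-01 -7.48567831e-02 -3.60940109e-04 -3.97741287e-04] 35.62212820738332 7.7 [-0.13138599  0.22876188 -2.50428109] [0.00159254 0.01230905 0.02300882]
```

View pics/w6.png

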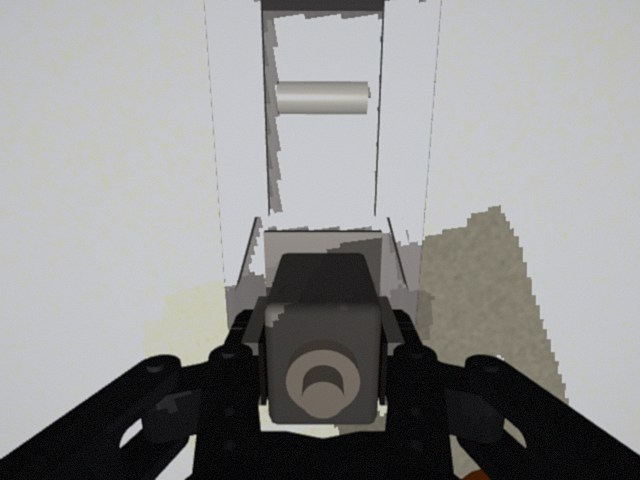

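Call:
move_arm(
  plan=[
    [[0,0,0,0.01,0,0.0004,0.025],[0,0,0,0.02,0,0.0004,0.025],[0,0,0,0.03,0,0.0004,0.025],[0,0,0,0.04,0,0.0004,0.025],[0,0,0,0.045,0,0.0004,0.025]],
  ],
)

```text
time: 8.38
eef_pos: [0.5569, 0.2014, 0.0364]
tcp_rot: [0.997, -0.075, -0.0, -0.0]
contact_force: [-0.9, -0.4, -1.8]
opening: 0.418
```

Run:
```python
from h import *
import pickle
st=get_state(); save('wrist','w7.png'); pickle.dump(st,open('w7.pkl','wb'));print(st['eef_pos'],yaw(st),st['tcp_rot'],st['opening']*85.4,st['time'],totool(st,st['contact_force']),st['wrist_torque'])
```

```text
[0.55693173 0.20139794 0.03644128] -98.6135474536107 [ 9.97176145e-01 -7.50965902e-02 -8.73023803e-07 -4.88299145e-04] 35.65707400953976 8.375 [-0.81503718  0.505857    1.8214304 ] [-0.00165103  0.00993884  0.00506572]
```

View pics/w7.png

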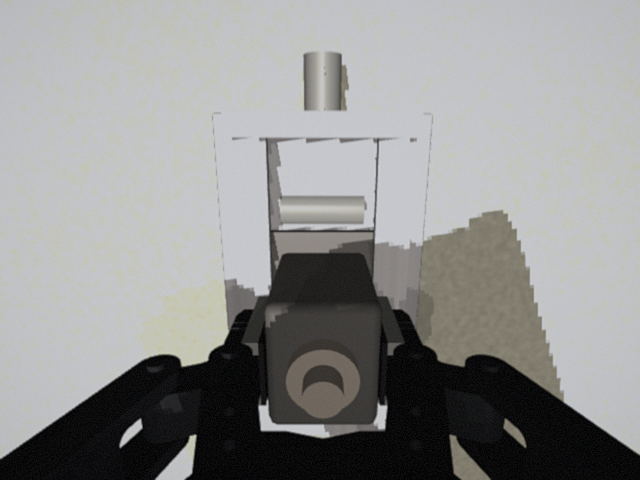

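Call:
move_arm(
  plan=[
    [[0,0,0,0.01,0,0,0.025],[0,0,0,0.02,0,0,0.025],[0,0,0,0.026,0,0,0.025],[0,0,0,0.031,0,0,0.025],[0,0,0,0.034,0,0,0.025]],
  ],
)

```text
time: 9.05
eef_pos: [0.5919, 0.1961, 0.0367]
tcp_rot: [0.997, -0.075, 0.001, -0.001]
contact_force: [0.9, -0.1, -2.0]
opening: 0.417
```

Run:
```python
from h import *
st=get_state(); save('wrist','w8.png'); print(st['eef_pos'],yaw(st),st['opening']*85.4,st['time'],totool(st,st['contact_force']))
print(np.hypot(*(st['eef_pos'][:2]-[.5569,.2014])))
```

```text
[0.59193719 0.19613121 0.03674297] -98.6135311584299 35.61963744583619 9.05 [ 0.93934058 -0.03602113  1.99070823]
0.03543112306209496
```

View pics/w8.png

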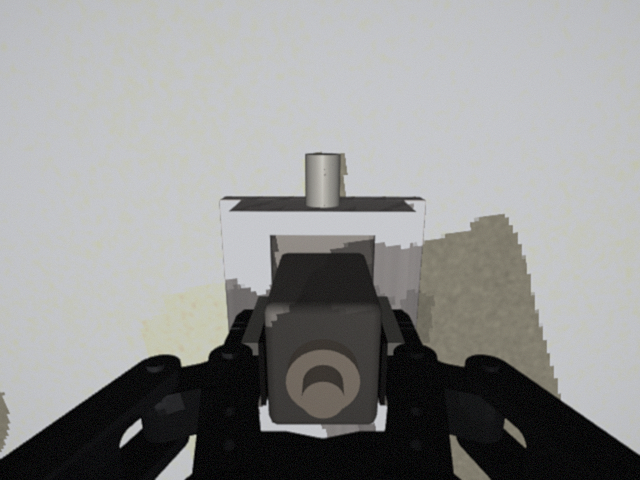

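Call:
move_arm(
  plan=[
    [[0,0,0,0.001,0,0,0.025],[0,0,0,0.002,0,0,0.025],[0,0,0,0.003,0,0,0.025],[0,0,0,0.003,0,0,0.025],[0,0,0,0.003,0,0,0.025]],
  ],
)

```text
time: 9.72
eef_pos: [0.5947, 0.1955, 0.0363]
tcp_rot: [0.997, -0.075, 0.001, -0.001]
contact_force: [-1.5, -0.2, -0.8]
opening: 0.414
```

Run:
```python
from h import *
st=get_state(); save('wrist','w9.png'); print(st['eef_pos'],yaw(st),st['opening']*85.4,st['time'],totool(st,st['contact_force']))
print(np.hypot(*(st['eef_pos'][:2]-[.5569,.2014])))
```

```text
[0.59469832 0.1955214  0.03631046] -98.61861789272331 35.334437570129126 9.725 [-1.42124169  0.39208612  0.80422817]
0.038252719292647834
```

Call:
move_arm(
  plan=[
    [[0,0,0,0.0005,0,0,0.025],[0,0,0,0.001,0,0,0.025],[0,0,0,0.0015,0,0,0.025],[0,0,0,0.002,0,0,0.025],[0,0,0,0.002,0,0,0.025]],
  ],
)

```text
time: 10.4
eef_pos: [0.5952, 0.1955, 0.0363]
tcp_rot: [0.997, -0.075, -0.001, -0.0]
contact_force: [-6.0, 0.2, 5.1]
opening: 0.415
```

Run:
```python
from h import *
st=get_state(); save('wrist','w9.png'); print(st['eef_pos'],yaw(st),st['opening']*85.4,st['time'],totool(st,st['contact_force']))
print(np.hypot(*(st['eef_pos'][:2]-[.5569,.2014])))
save('side','d9.png'); b=cv2.imread('pics/d9.png')[230:380,200:400];cv2.imwrite('pics/sd9.png',cv2.resize(b,None,fx=4,fy=4))
```

```text
[0.59516325 0.19545287 0.03625598] -98.63300184254852 35.40238328265592 10.4 [-5.98763247  0.67423078 -5.08836958]
0.03872265906868244
```

View pics/w9.png

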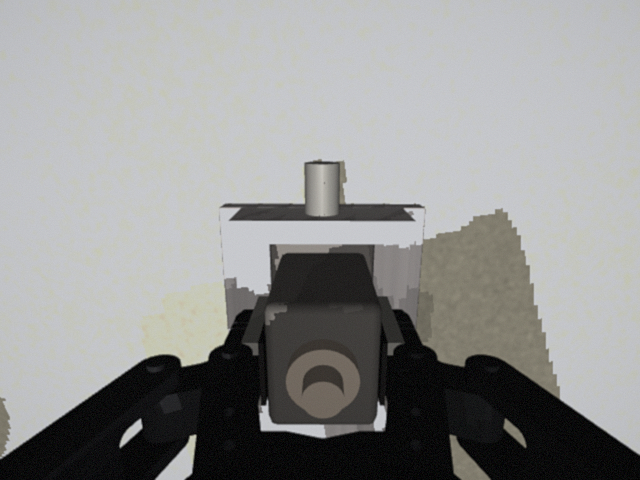

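View pics/sd9.png

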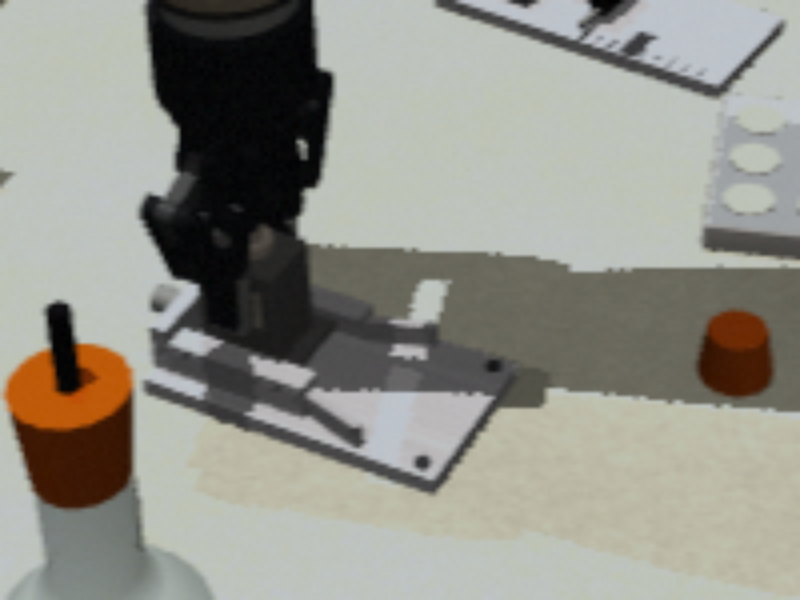

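Call:
move_arm(
  plan=[
    [[0,0,0,0.0015,0,0,0.025],[0,0,0,0.003,0,0,0.025],[0,0,0,0.004,0,0,0.025],[0,0,0,0.004,0,0,0.025],[0,0,0,0.004,0,0,0.025]],
  ],
)

```text
time: 11.12
eef_pos: [0.5955, 0.1955, 0.0365]
tcp_rot: [0.997, -0.075, -0.006, -0.0]
contact_force: [-12.2, 1.1, 10.0]
opening: 0.415
```

Run:
```python
from h import *
st=get_state(); print(st['eef_pos'],yaw(st),st['opening']*85.4,st['time'],totool(st,st['contact_force']),st['wrist_torque'])
print(np.hypot(*(st['eef_pos'][:2]-[.5569,.2014])))
```

```text
[0.59547258 0.1954786  0.03645929] -98.65567970836317 35.418459217724006 11.125 [-12.3613343    0.7699467   -9.88800969] [ 0.08884897  2.17035971 -0.06138282]
0.039024438315728056
```

Call:
move_arm(
  plan=[
    [[0,0,0,-0.0008,0,0,0.025],[0,0,0,-0.0008,0,0,0.025],[0,0,0,-0.0008,0,0,0.025],[0,0,0,-0.0008,0,0,0.025],[0,0,0,-0.0008,0,0,0.025]],
  ],
)

```text
time: 11.75
eef_pos: [0.5951, 0.1955, 0.0364]
tcp_rot: [0.997, -0.075, -0.006, -0.0]
contact_force: [0.3, 0.3, -1.0]
opening: 0.417
```

Run:
```python
from h import *
st=get_state(); print(st['eef_pos'],yaw(st),st['opening']*85.4,st['time'],totool(st,st['contact_force']),st['wrist_torque'])
print(np.hypot(*(st['eef_pos'][:2]-[.5569,.2014])))
```

```text
[0.59513636 0.19550909 0.03644223] -98.6550140714989 35.63622492926778 11.75 [ 0.21192006 -0.38514128  1.00764663] [ 0.05824457 -0.06931105 -0.03628315]
0.038687488452658465
```

Call:
move_arm(
  plan=[
    [[0,0,0,-0.001,0,0,0.025],[0,0,0,-0.002,0,0,0.025],[0,0,0,-0.002,0,0,0.025],[0,0,0,-0.002,0,0,0.025],[0,0,0,-0.002,0,0,0.025]],
  ],
)

```text
time: 12.38
eef_pos: [0.5931, 0.1957, 0.0364]
tcp_rot: [0.997, -0.075, -0.006, 0.0]
contact_force: [-0.8, -0.4, -1.5]
opening: 0.416
```

Run:
```python
from h import *
st=get_state(); print(st['eef_pos'],yaw(st),st['opening']*85.4,st['time'],totool(st,st['contact_force']),st['wrist_torque'])
print(np.hypot(*(st['eef_pos'][:2]-[.5569,.2014])))
```

```text
[0.59306786 0.19574742 0.03641963] -98.65434649071372 35.51468389265746 12.375 [-0.74902252  0.51207484  1.52200255] [-0.08270679 -0.05491449 -0.00144795]
0.03660690894792746
```

Call:
move_arm(
  plan=[
    [[0,0,0,-0.0005,0,0,0.025],[0,0,0,-0.001,0,0,0.025],[0,0,0,-0.001,0,0,0.025],[0,0,0,-0.001,0,0,0.025],[0,0,0,-0.001,0,0,0.025]],
  ],
)

```text
time: 13.0
eef_pos: [0.5922, 0.1959, 0.0365]
tcp_rot: [0.997, -0.075, -0.006, -0.0]
contact_force: [0.9, 0.4, -1.7]
opening: 0.418
```

Run:
```python
from h import *
st=get_state(); print(st['eef_pos'],yaw(st),st['opening']*85.4,st['time'],totool(st,st['contact_force']),st['wrist_torque'])
print(np.hypot(*(st['eef_pos'][:2]-[.5569,.2014])))
```

```text
[0.59222125 0.19591223 0.03649779] -98.6556858181447 35.70419882197131 13.0 [ 0.8020249  -0.53928534  1.66158462] [-0.0216198  -0.22588289  0.02098149]
0.03574501344847146
```

Call:
move_arm(
  plan=[
    [[0,0.3,0,0.0015,0,0,0.025],[0,0.3,0,0.003,0,0,0.025],[0,0.3,0,0.0055,0,0,0.025],[0,0.3,0,0.0055,0,0,0.025],[0,0.3,0,0.0055,0,0,0.025]],
  ],
)

```text
time: 13.62
eef_pos: [0.5954, 0.1954, 0.0365]
tcp_rot: [0.997, -0.076, -0.006, 0.0]
contact_force: [-6.3, 0.2, 5.9]
opening: 0.415
```

Run:
```python
from h import *
st=get_state(); print(st['eef_pos'],yaw(st),st['tcp_rot'],st['opening']*85.4,st['time'],totool(st,st['contact_force']),st['wrist_torque'])
print(np.hypot(*(st['eef_pos'][:2]-[.5569,.2014])))
```

```text
[0.59540218 0.19544481 0.03645378] -98.68077037789608 [ 9.97111520e-01 -7.56853584e-02 -6.34104353e-03  3.66505450e-04] 35.47895449411765 13.625 [-6.35684574  0.76153018 -5.77184786] [ 0.16031524  1.18334103 -0.03581198]
0.038960007765416055
```

Against the stop at the same place again. Ease off about 1 mm, open, and look.

Call:
move_arm(
  plan=[
    [[0,0,0,-0.0008,0,0,0.025],[0,0,0,-0.0008,0,0,0.025],[0,0,0,-0.0008,0,0,0.06],[0,0,0,-0.0008,0,0,0.0854],[0,0,0,-0.0008,0,0,0.0854]],
  ],
)

```text
time: 14.25
eef_pos: [0.5949, 0.1955, 0.0367]
tcp_rot: [0.997, -0.076, -0.006, 0.0]
contact_force: [0.1, -0.5, -0.4]
opening: 0.997
```

Call:
move_arm(
  plan=[
    [[0,0,0,0,0,0,0.0854],[0,0,0,0,0,-0.03,0.0854],[0,0,0,0,0,-0.08,0.0854],[0,0,0,0,0,-0.12,0.0854],[0,0,0,-0.02,0,-0.16,0.0854]],
  ],
)

```text
time: 14.88
eef_pos: [0.5778, 0.1983, 0.1987]
tcp_rot: [0.997, -0.076, -0.005, 0.0]
contact_force: [-0.4, 0.4, -0.2]
opening: 1.005
```

Call:
move_arm(
  plan=[
    [[0,0,0,-0.03,0,-0.03,0.0854],[0,0,0,-0.03,0,-0.03,0.0854],[0,0,0,-0.03,0,-0.03,0.0854],[0,0,0,-0.03,0,-0.03,0.0854],[0,0,0,-0.03,0,-0.03,0.0854]],
  ],
)

```text
time: 15.5
eef_pos: [0.5483, 0.2025, 0.2273]
tcp_rot: [0.997, -0.076, -0.007, 0.001]
contact_force: [-0.8, -0.7, 1.0]
opening: 0.999
```

Run:
```python
from h import *
import pickle
st=get_state(); save('wrist','w10.png'); pickle.dump(st,open('w10.pkl','wb'));print(st['eef_pos'],yaw(st),st['tcp_rot'],st['time'],st['qpos'])
b=cv2.imread('pics/w10.png')[100:340,200:440];cv2.imwrite('pics/w10c.png',cv2.resize(b,None,fx=2.5,fy=2.5,interpolation=cv2.INTER_CUBIC))
save('side','d10.png'); b=cv2.imread('pics/d10.png')[230:380,200:400];cv2.imwrite('pics/sd10.png',cv2.resize(b,None,fx=4,fy=4))
```

```text
[0.54833568 0.20247161 0.22730204] -98.75604140894885 [ 9.97059982e-01 -7.63416258e-02 -6.56171986e-03  5.40132310e-04] 15.5 [0.17924493 0.09897663 1.8009755  0.00239212 1.25461154 1.90211797]
```

View pics/w10c.png

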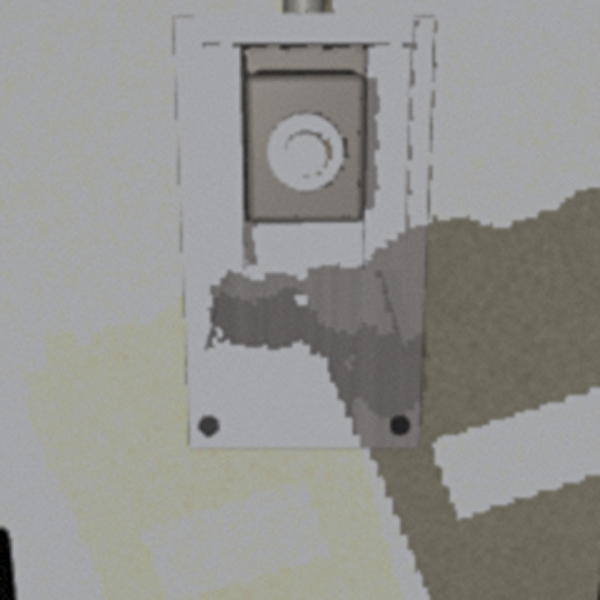

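View pics/sd10.png

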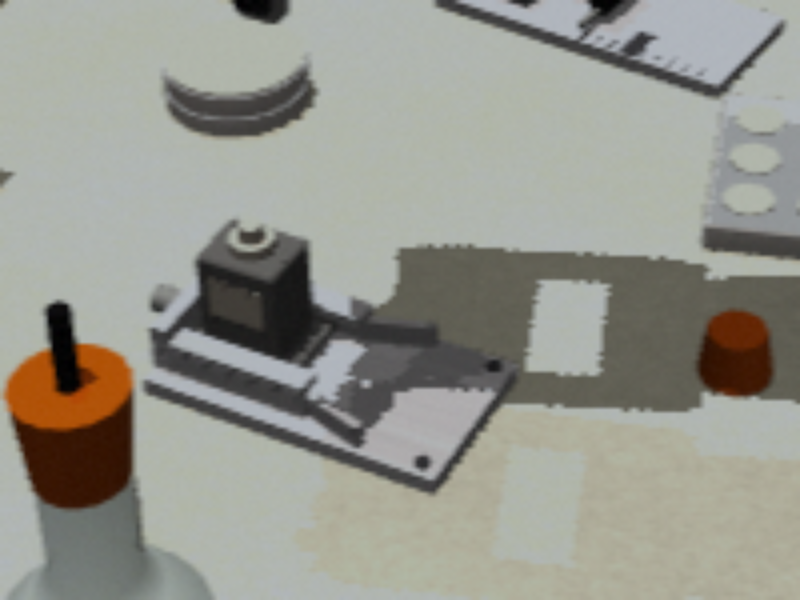

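Run:
```python
from h import *
st=get_state(); print(goal(st,[.515,-.205,.25],-14.6))
```

```text
(array([ -0.43,   0.63, -84.15]), array([ 0.0287,  0.4079, -0.0217]))
```

Call:
move_arm(
  plan=[
    [[0,0,-10,0,0.05,-0.02,0.04],[0,0,-20,0,0.1,-0.02,0.04],[0,0,-30,0,0.15,-0.02,0.04],[0,0,-40,0,0.2,-0.02,0.04],[0,0,-50,0,0.25,-0.02,0.04]],
  ],
)

```text
time: 16.23
eef_pos: [0.5103, -0.0461, 0.2483]
tcp_rot: [0.935, 0.355, -0.006, -0.002]
contact_force: [-0.2, -0.3, -0.2]
opening: 0.465
```

Run:
```python
from h import *
st=get_state(); print(st['eef_pos'],yaw(st),goal(st,[.515,-.205,.25],-14.6))
```

```text
[ 0.51033667 -0.04613441  0.24826436] -48.42283950723486 (array([ -0.6 ,   0.36, -33.82]), array([-0.102 ,  0.1219, -0.0018]))
```

Call:
move_arm(
  plan=[
    [[0,0,-10,-0.03,0.04,0,0.04],[0,0,-20,-0.06,0.08,0,0.04],[-0.3,0.2,-30,-0.09,0.11,0,0.04],[-0.6,0.4,-33.8,-0.102,0.122,0,0.04],[-0.6,0.4,-33.8,-0.102,0.122,0,0.04]],
  ],
)

```text
time: 16.85
eef_pos: [0.5148, -0.2062, 0.2478]
tcp_rot: [0.792, 0.61, 0.0, -0.0]
contact_force: [-0.6, 0.4, 0.5]
opening: 0.468
```

Run:
```python
from h import *
import pickle
st=get_state(); save('wrist','w11.png'); pickle.dump(st,open('w11.pkl','wb'));print(st['eef_pos'],yaw(st),st['tcp_rot'],st['time'],st['qpos'],st['dq'].round(3))
for q,z in {'bleed_handle':.062,'bleed_pointer':.0185,'bleed_mark':.0105}.items():
    for r in pinpoint('wrist',q)[:1]: print(q,round(r['p'],2),np.round(r['centre'],1),np.round(onz('wrist',r['centre'],z,st),4))
```

```text
[ 0.51478006 -0.2062379   0.24779531] -14.8056218959274 [ 7.92319537e-01  6.10106125e-01  2.18412055e-04 -4.68710069e-04] 16.85 [-5.64353059e-01  8.30410892e-03  1.85754919e+00  7.64851926e-04
  1.27647006e+00 -3.06168138e-01] [ 0.035 -0.013  0.011  0.009  0.01   0.029]
bleed_pointer 0.87 [304.9 124.7] [ 0.5182 -0.1329  0.0185]
bleed_mark 0.68 [268.7 128.7] [ 0.4847 -0.1277  0.0105]
```

View pics/w11.png

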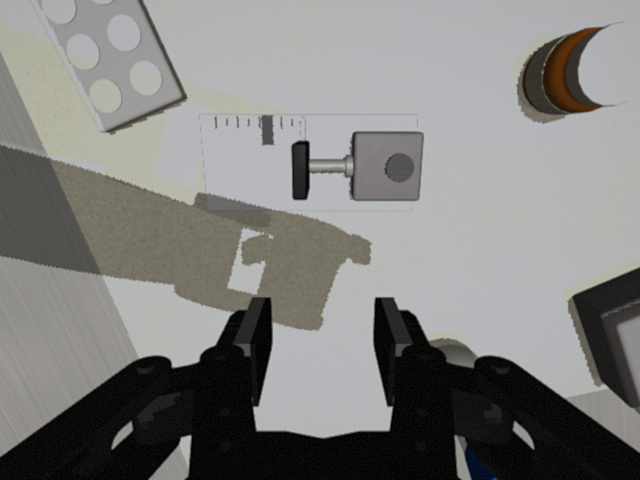

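Run:
```python
import cv2
b=cv2.imread('pics/w11.png')[100:220,190:430];cv2.imwrite('pics/w11c.png',cv2.resize(b,None,fx=3.333,fy=3.333,interpolation=cv2.INTER_CUBIC))
```

```text
(no output)
```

View pics/w11c.png

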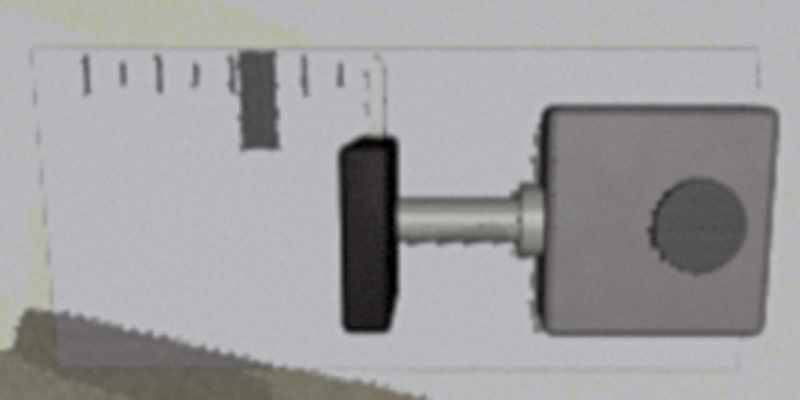

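Run:
```python
from h import *
import pickle
st=pickle.load(open('w11.pkl','rb'))
def g(n,u,v,z):
    p=onz('wrist',(190+(u+.5)/3.333-.5,100+(v+.5)/3.333-.5),z,st); t=totool(st,p-st['eef_pos']); print(n,p.round(4),t.round(4))
g('hTL',341,150,.08);g('hBL',345,330,.08);g('hTR',387,142,.08);g('hBR',389,330,.08)
g('baseL',33,47,.01);g('baseR',757,47,.01);g('bl',57,368,.01);g('br',740,366,.01)
g('markL',240,100,.0105);g('markR',278,100,.0105);g('m',259,51,.0105);g('m',261,149,.0105)
g('pL',368,95,.0185);g('pR',385,95,.0185);g('tip',376,55,.0185)
g('rod',400,218,.025);g('collar',518,218,.025)
e=np.radians(-14.8)
```

```text
hTL [ 0.5073 -0.1453  0.08  ] [ 0.0569 -0.0227  0.1679]
hBL [ 0.4967 -0.1854  0.08  ] [ 0.0154 -0.0227  0.1678]
hTR [ 0.5179 -0.1463  0.08  ] [ 0.0586 -0.0122  0.1679]
hBR [ 0.5068 -0.188   0.08  ] [ 0.0154 -0.0123  0.1678]
baseL [ 0.4275 -0.099   0.01  ] [ 0.0812 -0.1117  0.2379]
baseR [ 0.619  -0.1497  0.01  ] [0.081  0.0865 0.2378]
bl [ 0.4038 -0.1852  0.01  ] [-0.0082 -0.1126  0.2378]
br [ 0.5973 -0.2358  0.01  ] [-0.0077  0.0874  0.2377]
markL [ 0.4782 -0.1268  0.0105] [ 0.0672 -0.0555  0.2374]
markR [ 0.4883 -0.1295  0.0105] [ 0.0672 -0.045   0.2374]
m [ 0.4871 -0.1159  0.0105] [ 0.0801 -0.0498  0.2374]
m [ 0.4799 -0.1409  0.0105] [ 0.054  -0.0503  0.2374]
pL [ 0.5132 -0.1347  0.0185] [ 0.0685 -0.0197  0.2294]
pR [ 0.5176 -0.1359  0.0185] [ 0.0685 -0.0151  0.2294]
tip [ 0.518  -0.1253  0.0185] [ 0.0788 -0.0174  0.2294]
rod [ 0.5132 -0.168   0.025 ] [ 0.0364 -0.0112  0.2228]
collar [ 0.5443 -0.1762  0.025 ] [0.0364 0.021  0.2228]
```

Call:
move_arm(
  plan=[
    [[0,0,0,0.0365,-0.0188,0.04,0.038],[0,0,0,0.0365,-0.0188,0.085,0.038],[0,0,0,0.0365,-0.0188,0.13,0.038],[0,0,0,0.0365,-0.0188,0.14,0.038],[0,0,0,0.0365,-0.0188,0.14,0.038]],
  ],
)

```text
time: 17.68
eef_pos: [0.5065, -0.1636, 0.1085]
tcp_rot: [0.791, 0.612, 0.0, -0.0]
contact_force: [0.0, 0.3, 0.7]
opening: 0.444
```

Run:
```python
from h import *
import pickle
st=get_state(); save('wrist','w12.png'); pickle.dump(st,open('w12.pkl','wb'));print(st['eef_pos'],yaw(st),st['tcp_rot'],st['time'],st['opening']*85.4)
save('scene','s12.png');b=cv2.imread('pics/s12.png')[200:350,180:380];save('side','d12.png');c=cv2.imread('pics/d12.png')[150:300,250:450]
cv2.imwrite('pics/sd12.png',cv2.resize(np.hstack([b,c]),None,fx=2,fy=2))
```

```text
[ 0.50647288 -0.16355951  0.10849357] -14.562825366008031 [ 7.91025031e-01  6.11783579e-01  3.42920120e-04 -3.68417419e-04] 17.675 37.95414562025732
```

View pics/w12.png

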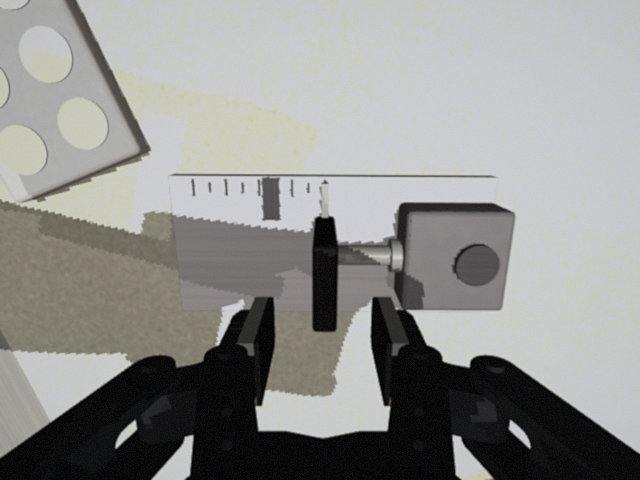

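View pics/sd12.png

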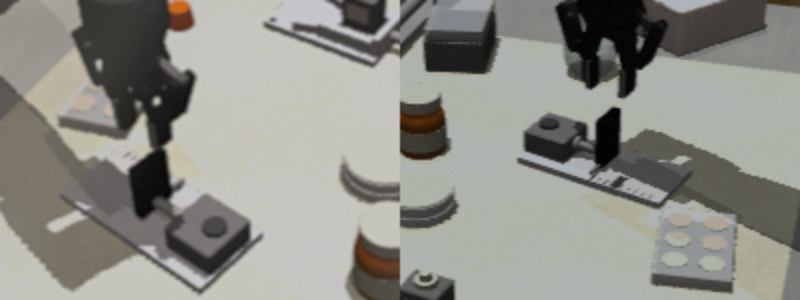

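Call:
move_arm(
  plan=[
    [[0,0,0,0,0,0.03,0.038],[0,0,0,0,0,0.055,0.038],[0,0,0,0,0,0.063,0.038],[0,0,0,0,0,0.063,0.005],[0,0,0,0,0,0.063,0.005]],
  ],
  force=60,
)

```text
time: 18.45
eef_pos: [0.5071, -0.1647, 0.0489]
tcp_rot: [0.791, 0.612, 0.0, 0.0]
contact_force: [-6.0, 0.4, 4.2]
opening: 0.13
```

Call:
move_arm(
  plan=[
    [[0,0,0,0,0,0,0.005],[0,0,0,0,0,0,0.005],[0,0,0,0,0,0,0.005],[0,0,0,0,0,0,0.005],[0,0,0,0,0,0,0.005]],
  ],
)

```text
time: 19.08
eef_pos: [0.507, -0.1647, 0.0489]
tcp_rot: [0.791, 0.612, -0.0, 0.0]
contact_force: [-2.9, -1.1, -3.5]
opening: 0.13
```

Run:
```python
from h import *
import pickle
st=get_state(); save('wrist','w13.png'); pickle.dump(st,open('w13.pkl','wb'));print(st['eef_pos'],yaw(st),st['tcp_rot'],st['time'],st['opening']*85.4,totool(st,st['contact_force']))
```

```text
[ 0.50699212 -0.16469832  0.04890808] -14.600234822209584 [ 7.91224781e-01  6.11525406e-01 -8.60763868e-05  1.26948460e-04] 19.075 11.111294880095453 [-1.79567632 -2.51416139  3.50732431]
```

View pics/w13.png

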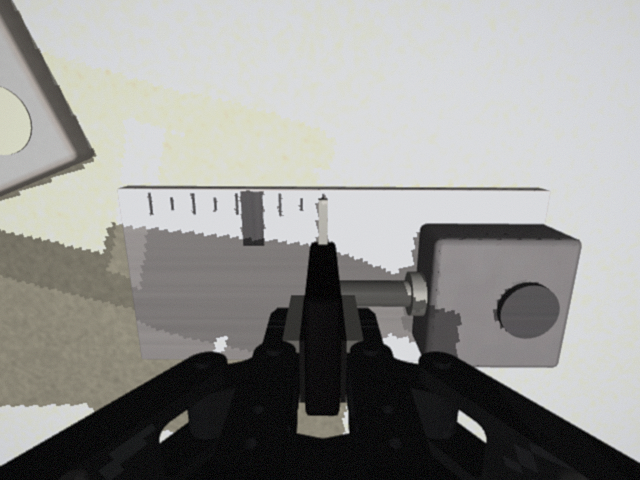

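Run:
```python
from h import *
import pickle
st=get_state()
a=onz('wrist',(323,220),.0185,st);b=onz('wrist',(253,218),.0105,st)
print(totool(st,a-b))
```

```text
[ 0.00089556  0.03266501 -0.00799529]
```

Call:
move_arm(
  plan=[
    [[0,0,0,0,-0.008,0,0.005],[0,0,0,0,-0.016,0,0.005],[0,0,0,0,-0.024,0,0.005],[0,0,0,0,-0.0325,0,0.005],[0,0,0,0,-0.0325,0,0.005]],
  ],
  force=80,
)

```text
time: 19.75
eef_pos: [0.4765, -0.1566, 0.049]
tcp_rot: [0.791, 0.611, 0.001, 0.002]
contact_force: [7.6, -1.0, -10.3]
opening: 0.128
```

```bash
cat > chk.py <<'E'
from h import *
import pickle,sys
t=sys.argv[1]
st0=pickle.load(open('w13.pkl','rb'))
st=get_state(); save('wrist',f'w{t}.png'); print(st['eef_pos'],yaw(st),st['tcp_rot'],st['time'],st['opening']*85.4,totool(st,st['contact_force']),'moved',totool(st,st['eef_pos']-st0['eef_pos']))
for q,z in {'bleed_pointer':.0185,'bleed_mark':.0105}.items():
    for r in pinpoint('wrist',q)[:1]: print(q,round(r['p'],2),np.round(r['centre'],1),totool(st,onz('wrist',r['centre'],z,st)-st['eef_pos']).round(4))
cv2.imwrite(f'pics/w{t}c.png',cv2.resize(cv2.imread(f'pics/w{t}.png')[170:290,230:430],None,fx=4,fy=4,interpolation=cv2.INTER_CUBIC))
E
python3 chk.py 14
```

```text
[ 0.47647404 -0.15661043  0.04901005] -14.631078299376965 [0.79138718 0.61131011 0.00136706 0.0020997 ] 19.75 10.957407348599356 [ 0.92342398  7.55362702 10.3207783 ] moved [ 0.00011682 -0.0315705  -0.00025971]
bleed_pointer 0.59 [321.4 210.9] [ 0.0344 -0.      0.0305]
bleed_mark 0.73 [318.6 220.1] [ 0.0283 -0.0014  0.0385]
```

View pics/w14c.png

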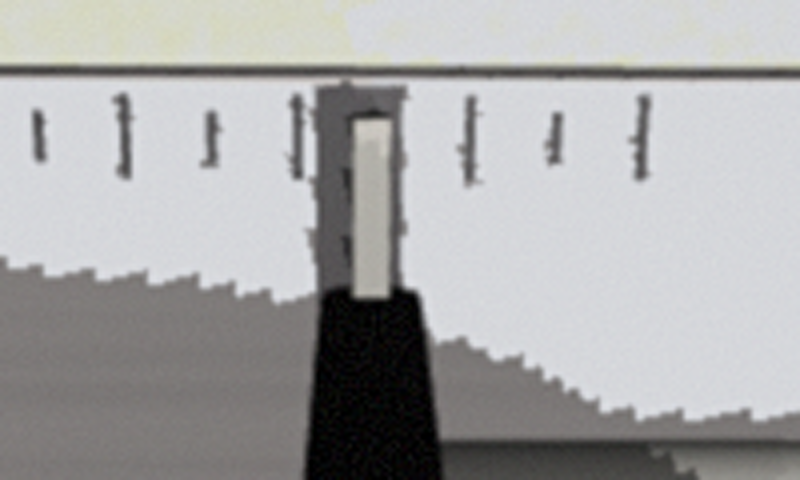

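Call:
move_arm(
  plan=[
    [[0,0,0,0,-0.0022,0,0.005],[0,0,0,0,-0.0022,0,0.005],[0,0,0,0,-0.0022,0,0.005],[0,0,0,0,-0.0022,0,0.005],[0,0,0,0,-0.0022,0,0.005]],
  ],
)

```text
time: 20.52
eef_pos: [0.4757, -0.1564, 0.049]
tcp_rot: [0.791, 0.611, 0.003, 0.004]
contact_force: [6.4, -1.6, -9.6]
opening: 0.132
```

```bash
python3 chk.py 15
```

```text
[ 0.47572669 -0.15642919  0.04904133] -14.650971631414166 [0.79148785 0.61116762 0.00259616 0.00379417] 20.525 11.243146016715714 [0.07566821 6.50370261 9.68459203] moved [ 9.20543991e-05 -3.23377461e-02 -4.30167517e-04]
bleed_pointer 0.8 [324.8 209.6] [0.035  0.0015 0.0305]
bleed_mark 0.62 [321.4 221.3] [ 0.0277 -0.0001  0.0385]
```

View pics/w15c.png

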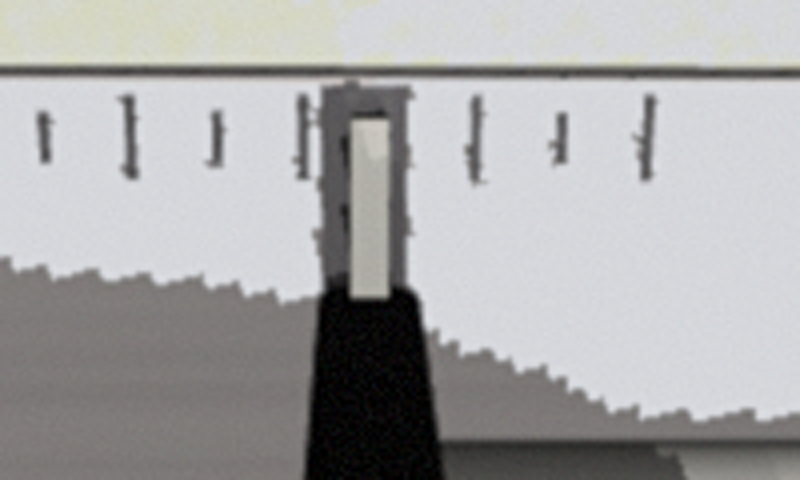

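```bash
python3 chk.py 16
python3 - <<'E'
from h import *
save('scene','s16.png');save('side','d16.png');b=cv2.imread('pics/d16.png')[180:360,200:440]
s=cv2.imread('pics/s16.png')[170:350,180:420]
cv2.imwrite('pics/sd16.png',np.hstack([cv2.resize(b,(400,300)),cv2.resize(s,(400,300))]))
E
```

```text
[ 0.47568916 -0.15642346  0.04902042] -14.651182768266812 [0.79148914 0.61116635 0.0025692  0.0037465 ] 20.675 10.713872971512535 [0.73746578 7.52446273 9.79366932] moved [ 8.80109391e-05 -3.23757380e-02 -4.06087280e-04]
bleed_pointer 0.76 [323.5 212.4] [0.0337 0.0009 0.0305]
bleed_mark 0.7 [320.6 219.9] [ 0.0284 -0.0004  0.0385]
```

View pics/sd16.png

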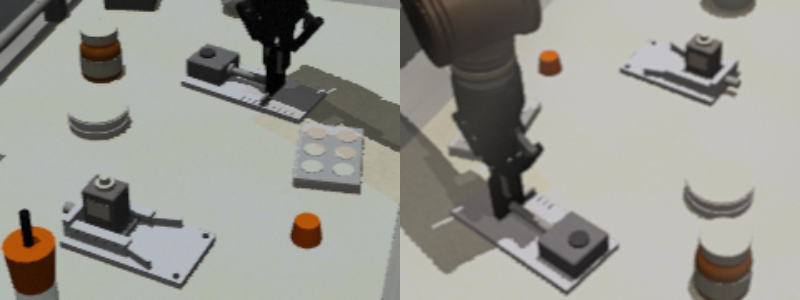

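View pics/w16c.png

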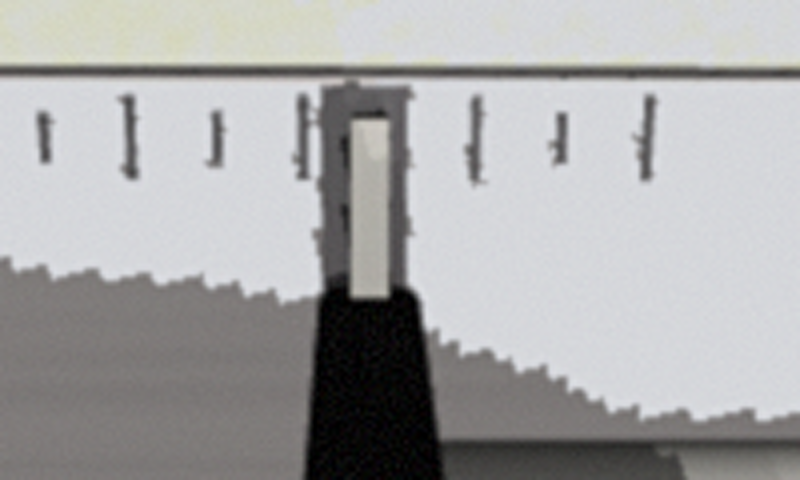

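The pointer (crop column 370) sits within the mark (columns 320–412) and isn't moving. The module is seated in the rail and the other things stand where they were, so I'm handing in.

```bash
python3 -c "
from plant import ticket; print(ticket.sign_off())"
```

```text
the job is handed in; nothing more can be done
None
```

I handed the job in at about 21 s. The filter module is in the rail, and the arm is still holding the bleed valve open with the pointer over the dark mark.

**Filter module:** I set it down at the mouth and slid it in until it met the end stop. The stop held firm at 12 N. After pulling back about 3 mm I met the stop again at the same place, at 6 N. I then eased off about 0.5 mm and let go, and pictures taken afterwards show the module seated under the lips at the end stop.

**Click:** I did not feel a clear click. Pulling back about 3 mm gave less than 1 N of resistance, so the pull test did not confirm the catch. I judge it home because the stop was about 1 mm past the sprung bar's measured position, as described for a fully home module.

**Bleed valve:** I gripped the handle front and back and pulled it out about 32.4 mm. In the last close-up the pointer lies inside the mark, about 0.5 mm off its middle. The network's points put it about 1.3 mm off, still within the mark. It stayed put between the last two checks, with about 7 N of spring pull on the 80 N grip.

**Other things:** The bung, jar, dishes and well plate look unmoved in the last pictures. Both flasks were only partly in view, and I did not measure any of these positions again at the end.

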